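Post the used culture plate through the discard flap

TASK

With your fingertips, push the used culture plate (the one with blue-green agar) along its lane, without pinching or lifting it, so that it swings the orange hanging flap open and goes right through to slide down the discard chute. Then draw the fingers back so that the flap hangs shut again. Leave the fresh plate with the amber agar where it stands in the other lane, and disturb nothing else on the bench.

Things in the scene. Friction and masses are not known exactly. Their poses are not given: they have to be found in the camera images.
- unit: Cream discard unit fixed on the bench, 444 mm long (x: -224 to +220) by 240 mm wide (y). Origin: on the bench surface under the middle of the flap plane; +x points from the feed deck through the flaps into the chutes, +y is its left, z up. At x = 0 each lane is closed by an orange hanging flap between hinge posts whose tops are 142 mm above the bench.
- deck (a point): Point on the feed deck's top, 90 mm above the unit's origin, same axes. Flat deck from x = -220 to +6 mm. Two straight lanes along x, centred at y = +58 and -58 mm, each 108 mm wide between 8 mm thick rails 12 mm high (x = -205 mm up to the flap; the front end is open).
- chute (a point): Top edge of the steel chutes, 6 mm behind the flap plane, at deck height, mid-width. From it they slope down at 50 degrees into a closed bin under a clear cover (its top 50 mm above the deck, from 16 mm behind the flap plane). A plate pushed until its rear edge is level with the flap plane tips and slides down by itself.
- used_plate: The used plate: loose lidded round dish, clear plastic with blue-green agar, 90 mm in diameter, 20 mm high, about 60 g. Origin: centre of its underside, which stands on the deck. It starts in one of the two lanes (either one), standing before the flap.
- fresh_plate: The fresh plate: the same dish with amber-yellow agar, standing in the other lane. Origin: centre of its underside. To be left in place.
- flap_left (a joint): Angle in rad of the orange flap of the lane at y = +58 mm: 0 hanging shut, grows as its lower edge swings inward (+x of the unit), at most 1.4; never outward. 102 mm wide, 3 mm thick, 50 g, it hangs 36 mm down from a hinge 132 mm above the bench, its lower edge 6 mm above the deck. Swings freely and falls shut by its weight within a second.
- flap_right (a joint): The same for the flap of the lane at y = -58 mm.
- tip_box: Bystander: blue pipette-tip box with yellow tips, 85 x 120 x 61 mm; origin under its centre.
- tube_rack: Bystander: white rack of capped tubes, 75 x 165 x 68 mm; origin under its centre.
- wash_bottle: Bystander: white bottle with red cap, 66 mm diameter, 150 mm high; origin under its centre.
- media_bottle: Bystander: amber bottle with blue cap, 72 mm diameter, 140 mm high; origin under its centre.
- marker: Bystander: black marker pen lying on the bench, 135 x 14 x 14 mm, long along its x; origin under its centre.
- plate_stack: Bystander: taped stack of four plates, 90 mm diameter, 61 mm high; origin under its centre.
There are look-alikes about, which are no part of the job. What is shaped like the used_plate but brown or red is not meant.

How it is judged:
By the outcome, as a careful person would: the job done as asked, in the order asked, and still so for the second after the job is handed in, with the robot touching nothing.
It also fails if it takes over 35 s, if anything falls off the work surface, if the arm or the gripper's body presses on something with over 40 N, if the wrist force passes 120 N, or if a joint passes its speed limit or range.

ROBOT

A 6-joint arm with a two-finger parallel gripper is mounted at the origin on the work surface. World frame = base frame: x ahead of the robot, y to its left, z up, the work surface at z = 0. Lengths are in mm, angles in rad, forces in N, time in s.
With the tool pointing down it reaches from about 275 to 825 mm from the base axis. Payload 4.9 kg.
Tool frame: the origin (TCP) lies at the very end of the fingers, on their centre line; the grasp point (between the pads) lies 19 mm behind it; z points along the fingers, y is the line along which they close (so a half turn about z gives the same grasp; the last joint's range is limited). The gripper opens to 85 mm and grips with 20 to 120 N. Pads are 22 mm wide; open, the fingers measure 114 mm over their backs; the gripper's body (76 mm by 85 mm) begins 54 mm behind the grasp point. The pads swing forward as they close: fully open they stand 13 mm farther back than shut.
Start: joints at [-1.33, 0.326, -0.193, 1.052, 0, 1.437], TCP at [201.36, -511.833, 231.281] pointing down, gripper open.
Joint ranges: [-2.65, 2.65], [-0.97, 1.79], [-1.3, 1.35], [-1.93, 2.1], [-1.47, 1.37], [-3.14, 3.14]. Speed limits (rad/s): [2.57, 2.57, 3.14, 3.14, 3.14, 3.14].

INTERFACE

Orientations are given as [roll, pitch, yaw] about the fixed x, y, z axes, in that order (R = Rz(yaw) Ry(pitch) Rx(roll)).
In Python, from bench import bot, solve_ik, imaging gives the robot as it stands. Calls block until the motion is done:
- bot.move_ptp(position, orientation): joint-space move of the TCP to a pose.
- bot.movel(position, rot=None, max_speed=150, threshold=None): straight line of the TCP; rot=None keeps the orientation; max_speed is the mean speed in mm/s. With threshold (N) it stops when the force on the tool has changed by that much, and returns True; else False.
- bot.move_j(angles): joint-space move.
- bot.grip(opening, effort=None): opening from 0.0 (shut) to 1.0 (fully open); effort is the grip in N (None keeps the last); returns when the fingers have stopped.
- bot.dwell(seconds).
- solve_ik(position, orientation): joint angles nearest the present ones, or None.
- bot.get_state(): the state.
- imaging.capture(name): name is "side" or "top" or "wrist"; returns the picture (480x640x3 uint8, blue, green, red); there is no depth.
- imaging.camera_model(name): a dict with "K" (3x3 intrinsics, pixels), "position" and "rotation" of the camera in the world. Camera axes: x right, y up, looking along -z (the intrinsics and any distortion apply to the point x, -y, -z); pixel columns grow to the right and rows downward; lengths in mm; the calibration is good to about 2 mm. The wrist camera is an equidistant fisheye: a pixel r from the principal point sees the ray r / f radians off the axis. A picture is of the moment at which its call begins: read the wrist's pose just before it. camera_model takes no time and is no camera call; for the wrist camera it gives the pose at the moment of the call.
A pose or a line that the arm cannot do raises bot.IKError and nothing moves.
- bot.sign_off(): hands the job in; it is judged then, once.
The state is a dict: "t": time; "qpos": joint angles; "joint_velocities": joint speeds; "effort": joint torques, N m; "tcp_pos": TCP position; "orientation": TCP orientation; "contact_force": force on the tool from outside, world axes, zero at the start; "wrist_torque": the same for the moment, N m; "opening": opening from 0.0 (shut) to 1.0 (fully open); "gripper_force": force on a finger pad.
Only numpy, scipy, OpenCV 4.12 (cv2) and the standard library are available. Lean on these libraries where they do the work, as an engineer would, in place of code of your own. Each camera call takes 0.05 s, during which the arm holds its last target. There are 200 camera calls.

## Working session

There is one attempt and no reset: what is moved stays moved. The work goes in short steps, each a Python script; the robot and the scene stay as the last script left them, time stands still between calls to the robot, and variables do not carry over. Pictures are saved under pics/ and viewed, at most 10 in all, crops included, and the job is handed in when it is done.

```bash
mkdir -p pics; ls
python3 - <<'E'
from bench import bot, imaging
import cv2,numpy as np
for n in("top","side"):
    cv2.imwrite(f"pics/{n}.png",imaging.capture(n)); m=imaging.camera_model(n); print(n,m)
print(bot.get_state()["t"])
E
```

```text
pics
top {'K': array([[546.53815599,   0.        , 331.32043853],
       [  0.        , 546.53815599, 233.83967487],
       [  0.        ,   0.        ,   1.        ]]), 'position': array([ 330.10712165,    8.36260068, 1317.33922944]), 'rotation': array([ 0.17151962, -0.00916568, -1.56880458])}
side {'K': array([[480.65748977,   0.        , 312.06743536],
       [  0.        , 480.65748977, 240.30340616],
       [  0.        ,   0.        ,   1.        ]]), 'position': array([  39.97727101,  866.14565442, 1086.26927678]), 'rotation': array([ 0.78102276,  0.00373804, -2.65296478])}
0.1
```

View pics/top.png

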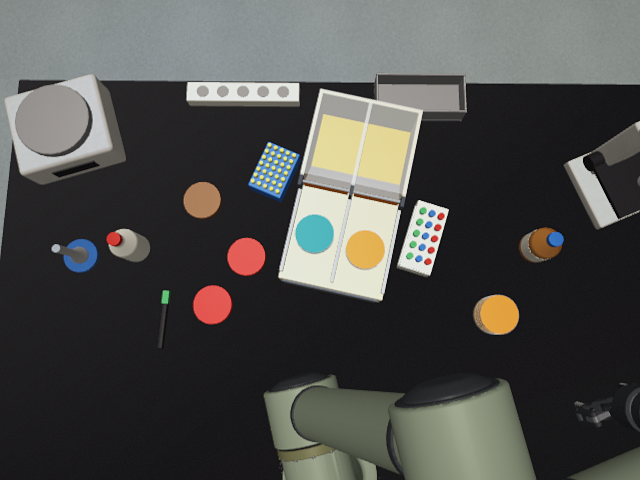

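View pics/side.png

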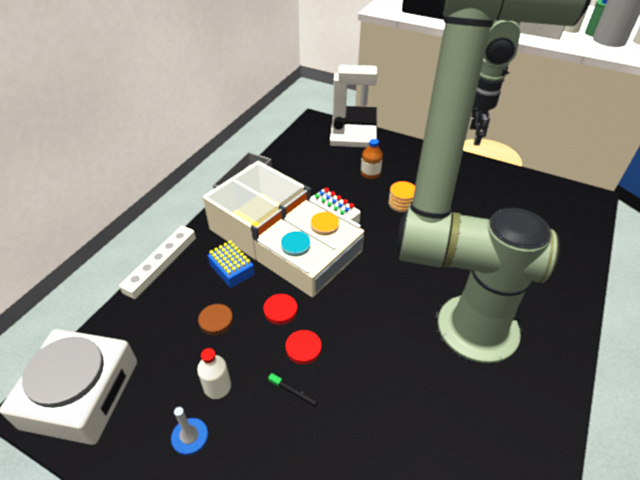

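The candidates for the used plate, in top-view pixels, are:
- teal plate (314,234), in the unit's left lane
- amber plate (365,250), in the right lane
- red dishes (246,257) and (212,304)
- brown dish (202,200)
- amber plate stack (497,315)

The teal plate is the one described. I'll check it in a close crop and measure it.

```bash
cat > h.py <<'E'
import numpy as np,cv2
from scipy.spatial.transform import Rotation as R
from bench import bot,solve_ik,imaging
def ray(n,px):
    m=imaging.camera_model(n);K=m["K"];d=np.array([(px[0]-K[0,2])/K[0,0],-(px[1]-K[1,2])/K[1,1],-1])
    return m["position"],R.from_euler("xyz",m["rotation"]).apply(d)
def plane(n,px,z):
    o,d=ray(n,px);return o+d*(z-o[2])/d[2]
def proj(n,p):
    m=imaging.camera_model(n);K=m["K"];c=R.from_euler("xyz",m["rotation"]).inv().apply(np.array(p)-m["position"])
    return np.array([K[0,2]-K[0,0]*c[0]/c[2],K[1,2]+K[1,1]*c[1]/c[2]])
def tri(a,b):
    (o1,d1),(o2,d2)=ray("top",a),ray("side",b);s=np.linalg.lstsq(np.c_[d1,-d2],o2-o1,rcond=None)[0]
    p,q=o1+s[0]*d1,o2+s[1]*d2;return (p+q)/2,np.linalg.norm(p-q)
def blob(im,lo,hi,roi):
    x,y,X,Y=roi;m=np.zeros(im.shape[:2],np.uint8)
    m[y:Y,x:X]=cv2.inRange(cv2.cvtColor(im,cv2.COLOR_BGR2HSV),lo,hi)[y:Y,x:X]
    c=max(cv2.findContours(m,0,2)[0],key=cv2.contourArea);return c,cv2.fitEllipse(c)
E
python3 - <<'E'
from h import *
t=cv2.imread("pics/top.png");s=cv2.imread("pics/side.png")
for nm,lo,hi in(("teal",(82,80,60),(100,255,255)),("amber",(12,140,120),(24,255,255))):
    a=blob(t,lo,hi,(270,205,405,300))[1];b=blob(s,lo,hi,(250,200,365,270))[1]
    print(nm,a,b,plane("top",a[0],108),plane("side",b[0],108),tri(a[0],b[0]))
g=cv2.cvtColor(t,cv2.COLOR_BGR2HSV);m=((g[...,1]<60)&(g[...,2]>195)).astype(np.uint8)*255
cv2.imwrite("pics/crop.png",np.hstack([cv2.resize(t[180:310,265:415],None,fx=5.3,fy=4.6)]))
E
```

```text
teal ((314.1296691894531, 233.19561767578125), (36.92129135131836, 37.248268127441406), 87.8598403930664) ((295.3050842285156, 242.26296997070312), (22.743528366088867, 28.741024017333984), 85.44541931152344) [540.95091901  36.30263146 108.        ] [537.06171512  40.85397776 108.        ] (array([541.04642501,  36.08698827, 102.10242419]), np.float64(1.9652065211048362))
amber ((364.8356018066406, 249.05955505371094), (36.317596435546875, 36.81509017944336), 107.04096984863281) ((324.6556091308594, 221.6310577392578), (18.79312515258789, 27.145179748535156), 89.52880096435547) [505.34716505 -77.32505464 108.        ] [502.01276039 -75.08045684 108.        ] (array([504.70977643, -77.94859925, 104.73184341]), np.float64(2.3414450741086856))
```

View pics/crop.png

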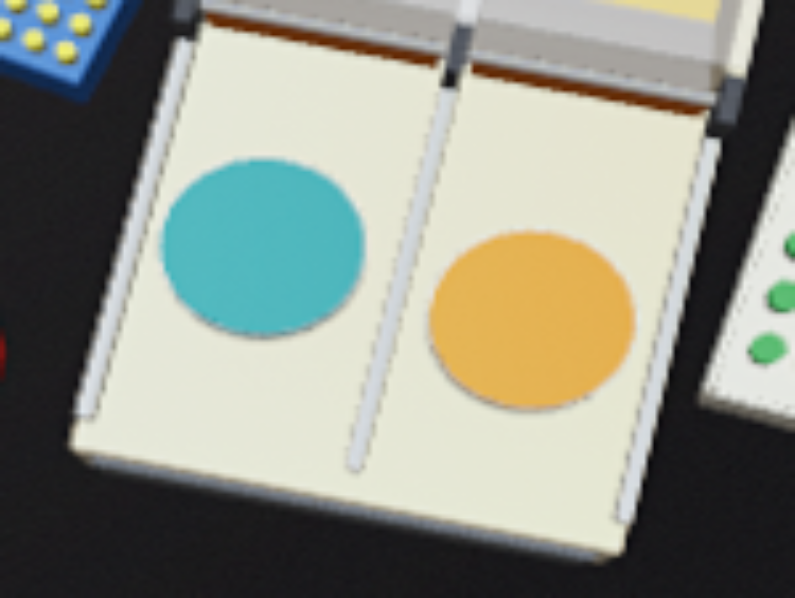

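The crop confirms the choice: the teal plate is in the left lane and the amber one in the right, and both stand upright in front of dark-orange flaps. Next I'll fit the unit's pose from the rail ends (281,270), (332,282), (383,292) and the front corners.

Run:
```python
from h import *
from scipy.optimize import least_squares
P=lambda x,y,z:plane("top",(265+x/5.3,180+y/4.6),z)[:2]
pts=[(P(72,447,90),(-222,120)),(P(615,550,90),(-222,-120)),(P(355,470,102),(-205,0)),(P(85,415,102),(-205,116)),(P(624,520,102),(-205,-116))]
rear=[(P(182,42,102),116),(P(449,88,102),0),(P(712,142,102),-116)]
def loc(v,q):
    c,s=np.cos(v[2]),np.sin(v[2]);d=np.array(q)-v[:2];return np.array([c*d[0]+s*d[1],-s*d[0]+c*d[1]])
f=lambda v:np.concatenate([loc(v,a)-b for a,b in pts]+[[loc(v,a)[1]-b] for a,b in rear])
r=least_squares(f,[600,-10,-.2],x_scale=[1,1,.01]);print(r.x,r.fun.round(1))
v=r.x
for q in [(541,36.2),(505,-77.6)]:print("plate",loc(v,q))
for a,b in rear:print(loc(v,a))
print("flap bottom",loc(v,P(320,40,96)),loc(v,P(590,92,96)))
```

```text
[ 6.34009298e+02 -4.66518883e+01 -2.13725102e-01] [ 1.4 -1.6  1.8  3.4 -1.8 -1.3 -0.2 -0.7 -1.2 -0.4  1.2 -0.3 -0.3]
plate [-108.46614003   61.23937759]
plate [-119.50987895  -57.60706043]
[-14.9805674 117.1670686]
[-13.0166899   -0.30973468]
[ -15.40760576 -116.34076426]
flap bottom [ 0.42791212 59.57129324] [ -0.35854451 -60.30349694]
```

The fit is good to about 2 mm: the used plate is at unit (-108, 61), and the flap edge comes out at x≈0, as it should. I'll push with the tool tilted 35° forward, so the tips can pass under the hinge, and with a small finger gap to keep the plate centred.

```bash
cat >> h.py <<'E'
U=np.array([634.0,-46.65]);YAW=-0.2137;T=np.radians(35)
def W(x,y,z): # front corner of fingertips at unit (x,y); TCP height z
    x-=9;c,s=np.cos(YAW),np.sin(YAW);return [U[0]+c*x-s*y,U[1]+s*x+c*y,z]
def ori(sgn):
    zt=np.array([np.sin(T),0,-np.cos(T)]);yt=np.array([0,sgn,0.]);M=np.c_[np.cross(yt,zt),yt,zt]
    return (R.from_euler("z",YAW)*R.from_matrix(M)).as_euler("xyz")
E
python3 - <<'E'
from h import *
q0=bot.get_state()["qpos"];ok={}
for s in(1,-1):
    qs=[solve_ik(W(*p),ori(s)) for p in((-168,59,230),(-168,59,100),(8,59,100),(-60,59,100))]
    print(s,[None if q is None else np.round(q,2) for q in qs])
    if all(q is not None for q in qs): ok[s]=np.abs(qs[0]-q0).max()
s=min(ok,key=ok.get);open("sgn","w").write(str(s))
bot.grip(0.22,20)
bot.move_ptp(W(-168,59,230),ori(s))
print(s,bot.movel(W(-168,59,100),max_speed=80,threshold=6))
st=bot.get_state();print(st["t"],st["tcp_pos"],W(-168,59,100),st["contact_force"],st["opening"])
cv2.imwrite("pics/a.png",np.hstack([cv2.resize(imaging.capture("top")[180:310,265:415],(400,350)),cv2.resize(imaging.capture("side")[160:300,230:390],(400,350))]))
E
```

```text
1 [array([ 0.04, -0.18, -0.96,  0.19, -0.14,  0.21]), array([ 0.04,  0.13, -1.17, -0.33, -0.14,  0.21]), array([-0.05,  0.36, -0.8 , -0.2 , -0.09,  0.13]), array([-0.03,  0.28, -0.95, -0.26, -0.11,  0.15])]
-1 [array([ 0.04, -0.18, -0.96,  0.19, -0.14, -2.93]), array([ 0.04,  0.13, -1.17, -0.33, -0.14, -2.93]), array([-0.05,  0.36, -0.8 , -0.2 , -0.09, -3.01]), array([-0.03,  0.28, -0.95, -0.26, -0.11, -2.99])]
1 False
4.7333 [473.88173413  48.57455705 100.44004492] [np.float64(473.53878668239696), np.float64(48.545582989142304), 100] [ 0.07654708  0.11637128 -0.42970328] 0.22223611038281213
```

View pics/a.png

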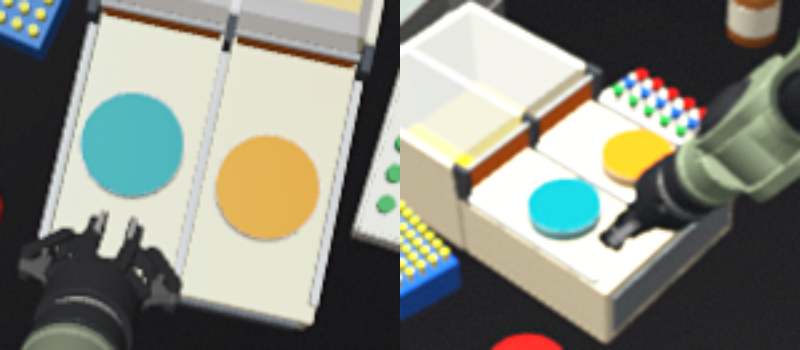

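The picture shows both tips behind the teal plate and in line with it, with the rails clear. I'll push now.

Run:
```python
from h import *
ims=[]
for x,v in((-60,70),(-8,60),(7,40)):
    hit=bot.movel(W(x,59,100),max_speed=v,threshold=15)
    st=bot.get_state();print(x,hit,st["t"],np.round(st["tcp_pos"],1),np.round(W(x,59,100),1),np.round(st["contact_force"],1))
    ims.append(np.vstack([cv2.resize(imaging.capture("top")[130:300,265:425],(266,283)),cv2.resize(imaging.capture("side")[150:300,195:345],(266,283))]))
    if hit:break
cv2.imwrite("pics/b.png",np.hstack(ims))
```

```text
-60 False 6.525 [578.9  25.7 100.1] [579.1  25.6 100. ] [-0.1  0.1  0. ]
-8 False 7.6417 [629.4  14.7  99.7] [629.9  14.6 100. ] [ 0.5  1.1 -0. ]
7 False 8.2667 [644.7  11.3  99.9] [644.6  11.4 100. ] [-1.1  0.6  0. ]
```

View pics/b.png

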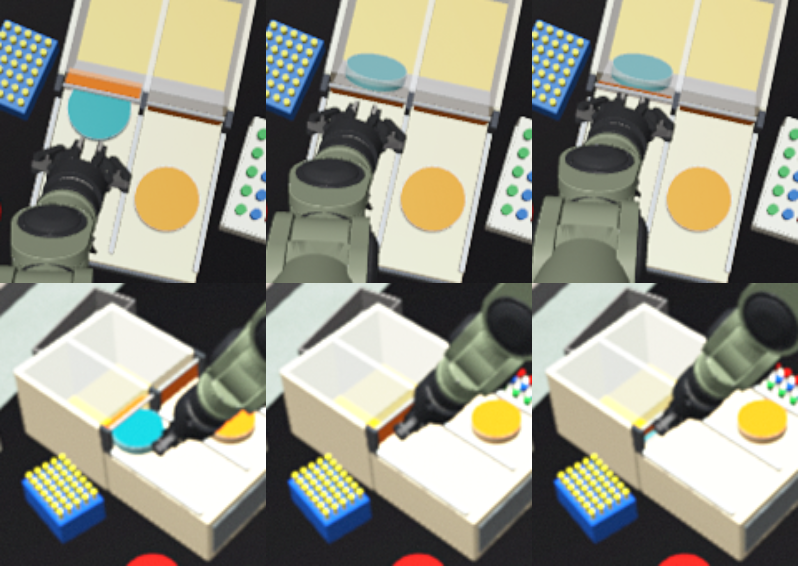

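The plate has gone through and lies tilted in the chute under the cover, and the flap had swung back in frame 2. I'll draw back, lift away and check.

Run:
```python
from h import *
bot.movel(W(-165,59,100),max_speed=110)
bot.movel(W(-185,59,230),max_speed=150)
bot.move_j([-1.33,0.326,-0.193,1.052,0,1.437])
bot.dwell(0.5)
t,s=imaging.capture("top"),imaging.capture("side")
a=blob(t,(12,140,120),(24,255,255),(270,205,405,300))[1]
print("amber",a[0],"t",bot.get_state()["t"],bot.get_state()["contact_force"])
c=blob(t,(82,40,60),(105,255,255),(295,110,360,215))[1];print("teal",c)
# expected appearance of the resting plate: upper rim on the 50 deg chute, lower rim at the floor
c,q=np.cos(YAW),np.sin(YAW)
for d in(0,27,72,117):
    x=6+d*np.cos(np.radians(50));z=90-d*np.sin(np.radians(50));print(d,proj("top",[U[0]+c*x-q*58,U[1]+q*x+c*58,z]).round(1))
cv2.imwrite("pics/c.png",np.hstack([cv2.resize(t[90:310,265:425],(400,550)),cv2.resize(s[150:300,195:345],(400,550))]))
```

```text
amber (364.8330078125, 249.06033325195312) t 13.9167 [-0.04460163  1.15262799 -0.356815  ]
teal ((331.0156555175781, 170.05149841308594), (14.183930397033691, 35.200496673583984), 100.66217803955078)
0 [326.6 187.2]
27 [328.1 182.5]
72 [330.7 174.9]
117 [333.  167.8]
```

View pics/c.png

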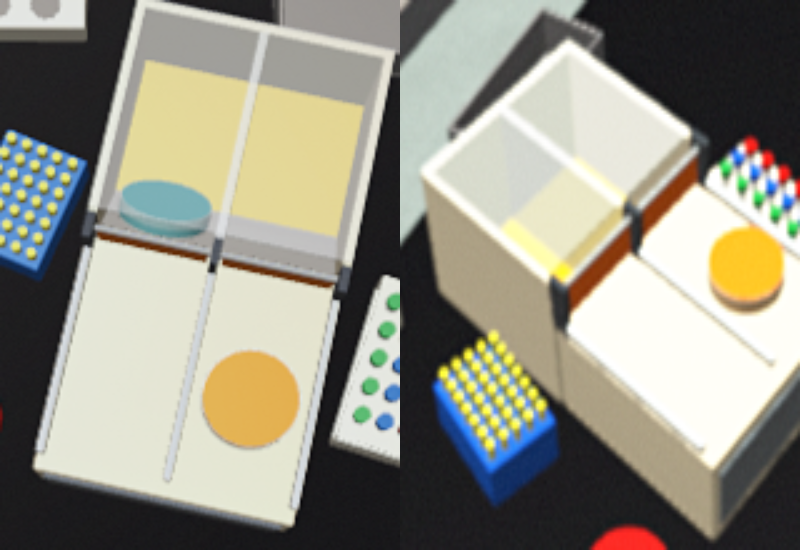

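The teal plate rests at the foot of the chute: it is seen at (331,170), where that position should project. Both flaps hang shut, and the amber plate hasn't moved (364.8,249.1 before and after).

```bash
python3 -c "
from bench import bot
print(bot.sign_off())"
```

```text
the job is handed in; nothing more can be done
None
```

The job is handed in at about 14 s on the robot's clock: the used plate went through the left flap and slid down the discard chute, the flap hangs shut again, the fresh plate did not move, and nothing else on the bench was touched as far as the pictures show.

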